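# Brace the recycling bin: set the sliding leg to its mark and squeeze the cam lever shut

## Robot

A 6-joint arm with a two-finger parallel gripper is mounted at the origin on the work surface. World frame = base frame: x ahead of the robot, y to its left, z up, the work surface at z = 0. Lengths are in m, angles in degrees, forces in N, time in s.
With the tool pointing down it reaches from about 0.3 to 0.75 m from the base axis. Payload 8.5 kg.
Tool frame: the origin (TCP) lies at the very end of the fingers, on their centre line; the grasp point (between the pads) lies 19 mm behind it (grip_depth is the distance from the TCP to the grasp point, in m); z points along the fingers, y is the direction in which the jaws open and shut (so a half turn about z gives the same grasp; the last joint's range is limited). The gripper opens to 85 mm and grips with 20 to 120 N. Pads are 22 mm wide; open, the fingers measure 114 mm over their backs; the gripper's body (76 mm by 85 mm) begins 54 mm behind the grasp point. The pads swing forward as they close: fully open they stand 13 mm farther back than shut.
Start: joints at [-81.664, 21.807, 74.336, -0, 83.858, -12.336], TCP at [0.194, -0.515, 0.231] pointing down, gripper open.
Joint ranges: [-178.18, 178.18], [-50.72, 133.34], [12.68, 142.11], [-81.47, 261.47], [9.98, 163.14], [-165.26, 165.26]. Speed limits (degrees/s): [136.94, 136.94, 180, 180, 180, 180].

## Interface

Orientations are given as a 3x3 rotation matrix whose columns are the frame's x, y, z axes.
In Python, from rig import observe, get_image, close_job, silhouettes, grip_depth gives the robot as it stands. The module is installed in compiled form; this text tells all that it offers.
- The arm moves only by the shell command python3 -m crank 'ROWS' [FORCE]. ROWS is a JSON object of lists of equal length, an entry for each row: "slide": the shift along the tool's x, y, z in m, a list of three; "roll": the turn about the tool's z in rad; "grip": the finger opening in m, from 0 to 0.0854. A call has exactly 8 rows; each row is the pose to reach, as a shift and turn from the pose commanded when the call began, along the tool's axes at that moment; what a row does not reach only later rows make up. A row lasts 1/10 s, in which the tool goes at most 50 mm and 8.59 degrees, less where a joint would pass 70% of its speed; a pose out of reach is approached as far as the arm can. A call with a gripper value outside its range is refused whole. The fingers move at their own pace and stop on an object; FORCE is the grip in N (left out, the last holds). Time passes only in rows, so rows that repeat a pose let the fingers close, or fill a call up. It gives the time, the measured TCP pose, the force and the opening at its end, in the units of the state.
- observe(): the state, without advancing time (a new reading comes with each control period).
- get_image(name): name is "side" or "top"; returns a dict with "frame" (480x640x3 uint8, red, green, blue), "fx", "fy", "cx", "cy" (pixels), "xyz" and "rotation" of the camera in the world. Camera axes: x right, y down, z forward; pixel columns grow to the right and rows downward; lengths in m; the calibration is good to about 2 mm. A picture is of the moment at which its call begins. There is no depth.
- close_job(): hands the job in, once; it reports no verdict.
Trained networks look in a picture, given as the dict that the camera call returned (one of the last four; its "shot" number tells which), for a name from the list of things; names that differ only in an ending like _2 or _b are one class to them, and where a whole thing is asked for, a point or a joint stands for the part that bears it (a point fixed in the world has none). Each returns a list of dicts, best first, with "confidence" (0 to 1); they miss things now and then, are a little off and sometimes report something else, mostly with a low value. They report only what shows in the picture. A call takes as long as a camera call.
- silhouettes(target, picture): "pixels" (480x640 bool, what is visible of it) and "box" ([centre column, centre row, width, height] in pixels, round what is visible of it).
The state is a dict: "time_s": time; "q": joint angles; "qvel": joint speeds; "joint_efforts": joint torques, N m; "position": TCP position; "tool_rot": TCP orientation; "ft_force": force on the tool from outside, world axes, zero at the start; "wrist_torque": the same for the moment, N m; "grip_width": finger opening in m.
Only numpy, scipy, OpenCV 4.12 (cv2) and the standard library are available. Lean on these libraries where they do the work, as an engineer would, in place of code of your own. Each camera call takes 0.05 s, during which the arm holds its last target.

## Task

Brace the three-section bin on its mat: with the cam lever still open, push the brace's sliding leg towards the bin until its sprung rubber foot bears on the bin and the line across the leg is level with the edge of the collar. Holding the leg at that mark, slide the cam lever fully shut against the fin with the same hand, and finish still gripping the leg and lever, with the leg at its mark; do not shove the bin or disturb the other things.

Things in the scene. Friction and masses are not known exactly. Their poses are not given: they have to be found in the camera images.
- brace: the brace screwed down on the 4 mm rubber mat: dark steel base plate 255 x 90 x 10 mm carrying a bridge-shaped grey collar and the sliding aluminium leg. Origin on the mat's top; x points along the leg towards the bin, y to the lever's side, z up. Base plate from x = -70 to 185 mm. Collar from x = 160 to 185 mm, 60 mm wide, 46 mm high. All parts below move only along x with the leg (except the lever and the foot's spring)
- collar_edge (a point): middle of the collar's edge that faces away from the bin, at height of the leg's top face (32 mm over the mat), brace x = 160 mm; fixed to the brace, axes as the brace
- leg (a joint): how far the leg is slid towards the bin, m: 0 fully back, 0.080 at its mark, 0.110 end of travel. It starts between 0 and 0.045, slides with about 2 N of friction and has no return spring; but from 0.072 on the sprung foot bears on the bin and pushes back with 0.9 N per mm (7 N at the mark, about 9 N with friction), so let go it backs off the mark
- mark (a point): the black line across the leg's top face (bar 26 mm wide, top 32 mm over the mat): middle of the line's edge nearest the bin. It lies level with point collar_edge (same brace x) when the leg is at its mark. Axes as the brace
- grip_mid (a point): point on the leg, 62 mm over the mat, in the middle between the outer faces of fin and lever paddle when the lever is CLOSED; brace x = joint leg value, brace y = 0. Axes as the brace. The hand belongs here, from above, fingers closing along brace y, outside fin and paddle and behind the crossbar
- grip: fixed upright grip of the leg, aluminium: a fin (plate 56 mm long in x, 8 mm thick, x from -32 to 24, outer face at y = -15, inner at -7 mm) and a crossbar across its bin end (x from 22 to 34 mm, y from -50 to 50 mm) against whose back the fingers can push the leg towards the bin; both from 34 to 88 mm over the mat. Seen from above it and the paddle make a U closed by the crossbar. Origin on the mat below point grip_mid, axes as the brace
- lever (a joint): how far the cam lever is slid towards the fin, m: 0 open (as it starts), 0.014 fully shut. It slides along -y of the brace, rides on the leg, needs 4 N and stays where it is left
- paddle: the cam lever's upright paddle, dark steel plate 44 mm long in x, 8 mm thick, from 36 to 88 mm over the mat, facing the fin. Outer face at y = +29 mm when open, +15 mm when shut (fin and paddle measure 44 mm over their outer faces open, 30 mm shut). Origin coincides with grip's when open and shifts to -y by the lever's value; axes as the brace
- paddle_face (a point): centre of the paddle's outer face, 62 mm over the mat, axes as the brace
- foot: sprung rubber foot on the leg's bin end, 60 mm wide, 8 to 48 mm over the mat; front face 215 mm ahead of grip_mid in x when unloaded, gives up to 20 mm. Origin on the mat below grip_mid when unloaded
- bin: slim grey three-section bin with black lids, 420 x 170 x 300 mm, about 4 kg, standing loose with its short end facing the foot, its end face 287 mm ahead of the brace's origin. Origin at the centre of its underside, x along its length, pointing away from the brace
- beer_bottle: bystander: brown glass bottle, 62 mm across, 210 mm tall, upright; origin at its underside
- crushed_can: bystander: crushed aluminium can, 66 mm across, about 38 mm tall; origin at its underside
- cup: bystander: white ceramic mug, 80 mm across, 90 mm tall; origin at its underside
- deli_box: bystander: clear round deli container, 110 mm across, 65 mm tall; origin at its underside

How it is judged:
By the outcome, as a careful person would: the job done as asked, in the order asked, and still so for the second after the job is handed in, while the arm keeps its last pose, push and grip.
It also fails if it takes over 38 s, if anything falls off the work surface, if the arm or the gripper's body presses on something with over 40 N, if the wrist force passes 120 N, or if a joint passes its speed limit or range.

## Working session

There is one attempt and no reset: what is moved stays moved. The work goes in short steps, Python scripts to look and compute and a shell command to move; the robot and the scene stay as the last step left them, time stands still between calls to the robot, and variables do not carry over. Pictures are saved under pics/ and viewed, and the job is handed in when it is done.

```bash
mkdir -p pics; cat > h.py <<'E'
import numpy as np,cv2
from rig import *
def save(n,p): cv2.imwrite('pics/'+p,cv2.cvtColor(n['frame'],cv2.COLOR_RGB2BGR))
def proj(c,P):
    P=np.atleast_2d(P); q=(P-np.array(c['xyz']))@np.array(c['rotation'])
    return np.c_[c['fx']*q[:,0]/q[:,2]+c['cx'],c['fy']*q[:,1]/q[:,2]+c['cy']]
def ray(c,uv,z):
    uv=np.atleast_2d(uv); d=np.c_[(uv[:,0]-c['cx'])/c['fx'],(uv[:,1]-c['cy'])/c['fy'],np.ones(len(uv))]@np.array(c['rotation']).T
    o=np.array(c['xyz']); return o+d*((z-o[2])/d[:,2])[:,None]
E
python3 - <<'E'
from h import *
for n in ('top','side'):
    c=get_image(n); save(c,n+'0.png'); print(n,c['fx'],c['cx'],c['cy'],c['xyz'],np.round(c['rotation'],3).tolist())
    for t in ('brace','grip','paddle','leg','mark','bin','foot','beer_bottle','crushed_can','cup','deli_box'):
        r=silhouettes(t,c); print(t,[(round(x['confidence'],2),np.round(x['box'],1).tolist()) for x in r[:2]])
s=observe();print(s['time_s'],s['position'],np.round(s['tool_rot'],3).tolist(),s['ft_force'],s['grip_width'],grip_depth)
E
```

```text
top 470.5916372022087 321.3347653972699 240.06497775206384 [0.49824828 0.04353185 1.10072317] [[0.01, -0.998, 0.067], [-1.0, -0.012, -0.029], [0.03, -0.066, -0.997]]
brace [(0.67, [275.6, 240.8, 129.3, 50.8])]
grip [(0.89, [245.1, 239.9, 37.2, 45.0])]
paddle [(0.57, [276.6, 242.2, 132.9, 54.2])]
leg [(0.91, [284.2, 237.2, 115.2, 45.9])]
mark [(0.61, [240.9, 225.9, 21.8, 7.0]), (0.57, [287.2, 238.7, 113.7, 47.4])]
bin [(0.7, [493.6, 250.4, 261.3, 114.1])]
foot [(0.68, [338.0, 246.1, 10.3, 26.1])]
beer_bottle [(0.59, [277.0, 240.8, 125.4, 51.3]), (0.26, [172.8, 178.5, 45.7, 49.2])]
crushed_can [(0.8, [248.5, 168.7, 29.0, 29.2]), (0.66, [286.2, 241.9, 111.8, 42.9])]
cup [(0.75, [172.9, 179.4, 48.1, 50.4]), (0.71, [150.1, 234.3, 54.4, 36.2])]
deli_box [(0.98, [333.8, 166.0, 49.0, 55.4])]
side 572.7481313407158 318.50635485576817 242.56963315464117 [0.05827223 0.69263174 0.94938339] [[-0.782, -0.442, 0.439], [-0.623, 0.557, -0.549], [-0.002, -0.703, -0.711]]
brace [(0.95, [296.1, 302.0, 124.1, 111.0]), (0.68, [307.6, 288.7, 100.5, 94.2])]
grip [(0.98, [288.8, 297.9, 38.2, 48.7])]
paddle [(0.78, [266.1, 293.8, 20.0, 29.4]), (0.66, [161.1, 320.1, 46.5, 61.9])]
leg [(0.71, [307.1, 287.6, 101.8, 93.9]), (0.66, [268.0, 295.8, 18.3, 29.9])]
mark [(0.88, [304.2, 287.8, 100.4, 90.8])]
bin [(0.8, [428.4, 157.7, 177.1, 212.0]), (0.26, [297.8, 300.3, 120.9, 111.6])]
foot [(0.73, [347.8, 255.8, 24.0, 25.9])]
beer_bottle [(0.74, [199.1, 352.7, 45.2, 85.0])]
crushed_can [(0.9, [220.8, 275.5, 29.6, 31.7]), (0.51, [163.5, 321.9, 47.8, 65.0])]
cup [(0.68, [162.2, 321.4, 43.7, 62.9]), (0.48, [307.4, 288.5, 105.2, 90.7])]
deli_box [(0.61, [281.3, 218.4, 47.4, 46.7]), (0.3, [219.7, 273.6, 33.5, 29.0])]
1.2 [ 0.1941463  -0.51460057  0.23131956] [[0.936, 0.353, 0.0], [0.353, -0.936, -0.0], [-0.0, 0.0, -1.0]] [-0.78546821 -0.1071529  -1.25203343] 0.08537431428385713 0.0187
```

View pics/top0.png

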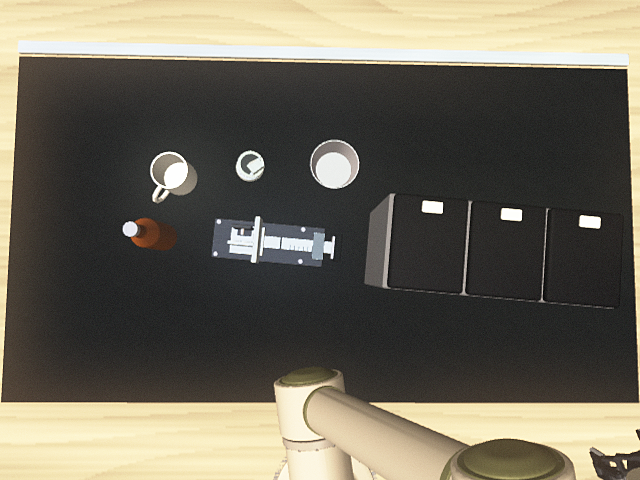

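View pics/side0.png

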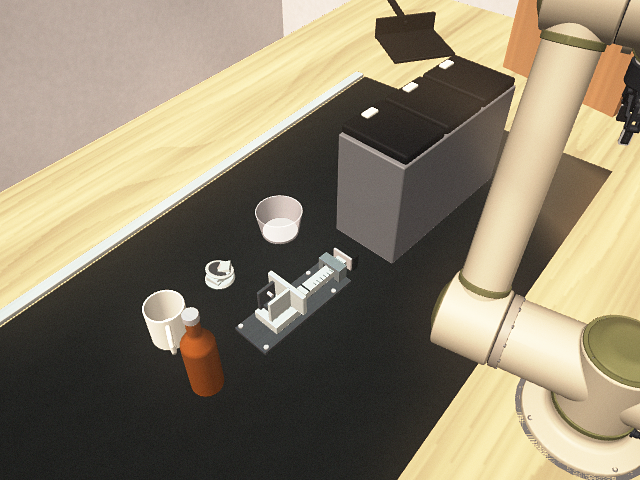

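```bash
python3 - <<'E'
import cv2
a=cv2.imread('pics/top0.png')[195:285,200:360]; cv2.imwrite('pics/t0c.png',cv2.resize(a,None,fx=5,fy=5,interpolation=cv2.INTER_CUBIC))
a=cv2.imread('pics/side0.png')[235:365,225:365]; cv2.imwrite('pics/s0c.png',cv2.resize(a,None,fx=4.5,fy=4.5,interpolation=cv2.INTER_CUBIC))
E
```

```text
(no output)
```

View pics/t0c.png

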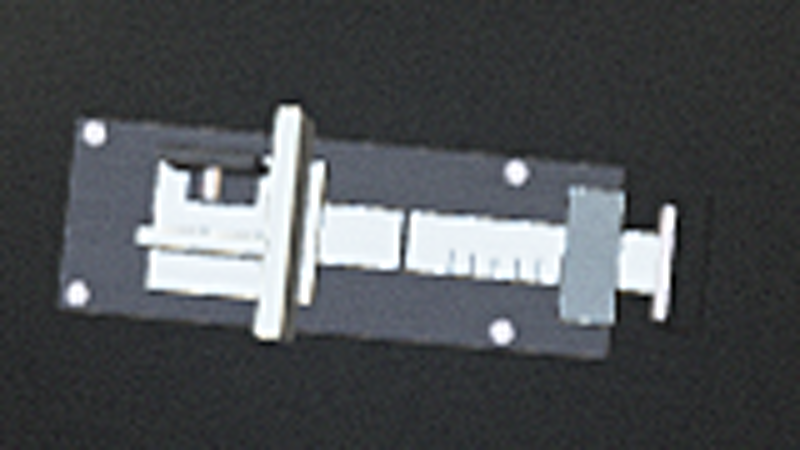

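View pics/s0c.png

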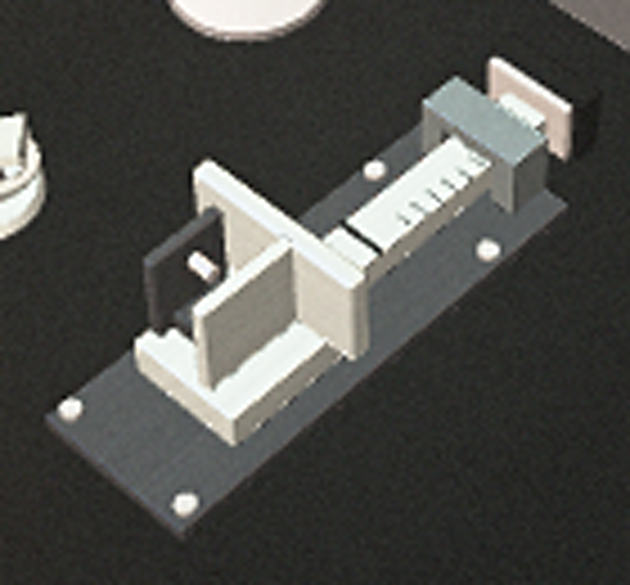

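```bash
cat > fit.py <<'E'
from h import *
from scipy.optimize import least_squares
M=0.004
def W(p,P):
    x,y,a=p[:3];P=np.atleast_2d(P);c,s=np.cos(a),np.sin(a)
    return np.c_[x+c*P[:,0]-s*P[:,1],y+s*P[:,0]+c*P[:,1],P[:,2]+M]
def T(u,v):return ((u+.5)/5+200-.5,(v+.5)/5+195-.5)
def S(u,v):return ((u+.5)/4.5+225-.5,(v+.5)/4.5+235-.5)
B=.001*np.array
# (view, onleg, pt mm, px)
F=[('top',0,(-70,45,10),T(78,118)),('top',0,(-70,-45,10),T(58,308)),('top',0,(185,45,10),T(625,168)),('top',0,(185,-45,10),T(608,357)),
('side',0,(-70,45,10),S(47,417)),('side',0,(-70,-45,10),S(183,537)),('side',0,(185,-45,10),S(567,205)),
('top',1,(80,13,32),T(409,209)),('top',1,(80,-13,32),T(405,271)),
('top',1,(-32,-11,88),T(135,235)),('top',1,(22,50,88),T(274,103)),('top',1,(22,-50,88),T(253,337)),
('side',1,(22,50,88),S(193,168)),('side',1,(34,50,88),S(207,159)),('side',1,(34,-50,88),S(370,283)),
('side',1,(80,-13,32),S(382,252)),('side',1,(80,13,32),S(346,222)),('side',1,(-32,-15,88),S(206,310))]
if __name__=='__main__':
    C={n:get_image(n) for n in('top','side')}
    def res(p,full=False):
        r=[]
        for v,l,P,px in F:
            P=np.array(P)*.001; P=P+[p[3]*l,0,0]
            r.append(proj(C[v],W(p,P))[0]-np.array(px))
        return np.array(r) if full else np.array(r).ravel()
    s=least_squares(res,[.5,.2,-1.6,.02],loss='soft_l1')
    p=s.x;print(p,np.degrees(p[2]));
    for f,r in zip(F,res(p,True)):print(f[:3],r.round(1))
    for v in C:
        idx=[i for i,f in enumerate(F) if f[0]==v]
        def rv(p):return res(p,True)[idx].ravel()
        print(v,least_squares(rv,p).x)
    # rotation target
    a=p[2];x=np.array([np.cos(a),np.sin(a),0]);R=np.array(observe()['tool_rot'])
    print('brace x in tool',R.T@x,'yaw of tool x',np.degrees(np.arctan2(R[1,0],R[0,0])))
    g=W(p,[p[3],0,.062])[0];print('gripmid',g,'in tool',R.T@(g-observe()['position']))
E
python3 fit.py
```

```text
Traceback (most recent call last):
  File "fit.py", line 9, in <module>
    B=.001*np.array
      ~~~~^~~~~~~~~
TypeError: unsupported operand type(s) for *: 'float' and 'builtin_function_or_method'
```

```bash
sed -i '/^B=/d' fit.py; python3 fit.py
```

```text
[ 0.56928913  0.19378714 -1.64792496  0.00883305] -94.4191453547505
('top', 0, (-70, 45, 10)) [-1.1 -0.4]
('top', 0, (-70, -45, 10)) [-1.2  0.4]
('top', 0, (185, 45, 10)) [-0.5 -0.5]
('top', 0, (185, -45, 10)) [-0.5  0.4]
('side', 0, (-70, 45, 10)) [-0.1 -0.8]
('side', 0, (-70, -45, 10)) [ 0.5 -1.6]
('side', 0, (185, -45, 10)) [ 1.2 -1.1]
('top', 1, (80, 13, 32)) [-0.4  0.6]
('top', 1, (80, -13, 32)) [-0.7 -0.4]
('top', 1, (-32, -11, 88)) [-0.5 -0. ]
('top', 1, (22, 50, 88)) [-0.3  0.4]
('top', 1, (22, -50, 88)) [-0.6 -0. ]
('side', 1, (22, 50, 88)) [-0.3 -0.2]
('side', 1, (34, 50, 88)) [ 0.9 -1.4]
('side', 1, (34, -50, 88)) [ 0.6 -2.8]
('side', 1, (80, -13, 32)) [ 0.8 -0.7]
('side', 1, (80, 13, 32)) [-0.2 -0.5]
('side', 1, (-32, -15, 88)) [-0.3  1.2]
top [ 0.56938552  0.19193149 -1.64831618  0.00804824]
side [ 0.56846168  0.19653698 -1.64831726  0.00978327]
brace x in tool [-4.24090238e-01  9.05619937e-01  1.19040742e-05] yaw of tool x 20.673946698876282
gripmid [0.56860853 0.18498035 0.066     ] in tool [ 0.59728808 -0.52231284  0.16533608]
```

```bash
python3 -m crank '{"slide":[[0.03,-0.038,-0.02],[0.06,-0.077,-0.04],[0.09,-0.116,-0.06],[0.12,-0.155,-0.07],[0.15,-0.194,-0.07],[0.18,-0.233,-0.07],[0.21,-0.272,-0.07],[0.24,-0.31,-0.07]],"roll":[-0.14,-0.28,-0.42,-0.56,-0.70,-0.84,-0.98,-1.13],"grip":[0.08,0.08,0.08,0.08,0.08,0.08,0.08,0.08]}' 40; cat > st.py <<'E'
from h import *
from fit import W
import sys
p=np.array([0.56928913,0.19378714,-1.64792496,0.00883305])
leg=float(sys.argv[1]) if len(sys.argv)>1 else p[3]
s=observe();R=np.array(s['tool_rot']);a=p[2]
bx=np.array([np.cos(a),np.sin(a),0]);by=np.array([-np.sin(a),np.cos(a),0])
g=W(p,[leg,0,.062])[0]
t=s['position'];d=t-W(p,[0,0,0])[0]
print('t',s['time_s'],'tcp',np.round(t,4),'brace xyz mm',np.round([d@bx*1e3,d@by*1e3,d[2]*1e3],1),'to grip_mid in tool',np.round(R.T@(g-[0,0,.0187]-t),4),'tilt',np.round(R[2],4))
print('yaw err deg',np.degrees(np.arctan2(R[:,1]@bx,R[:,1]@by)),'F brace',np.round([s['ft_force']@bx,s['ft_force']@by,s['ft_force'][2]],2),'w',s['grip_width'],'q',np.round(s['q'],1))
E
python3 st.py
```

```text
time_s: 2.1
position: [0.3079, -0.1422, 0.3016]
tool_rot: [[0.075, 0.997, 0.001], [0.997, -0.075, -0.001], [-0.001, 0.001, -1.0]]
ft_force: [1.6, -0.3, -0.0]
grip_width: 0.0799
t 2.1 tcp [ 0.3079 -0.1422  0.3016] brace xyz mm [ 355.1 -234.8  297.6] to grip_mid in tool [0.346  0.2353 0.2543] tilt [-6.e-04  9.e-04 -1.e+00]
yaw err deg -0.12240880101391721 F brace [ 0.15  1.62 -0.03] w 0.07994387078711088 q [-45.1  -3.4  94.1   0.   89.3 -40.8]
```

```bash
python3 -m crank '{"slide":[[0.045,0.01,0.0],[0.09,0.02,0.0],[0.13,0.04,0.0],[0.17,0.07,0.0],[0.21,0.10,0.0],[0.245,0.135,0.0],[0.28,0.17,0.0],[0.315,0.205,0.0]],"roll":[0,0,0,0,0,0,0,0],"grip":[0.08,0.08,0.08,0.08,0.08,0.08,0.08,0.08]}'; python3 st.py
```

```text
time_s: 2.9
position: [0.5386, 0.1554, 0.3013]
tool_rot: [[0.079, 0.997, 0.0], [0.997, -0.079, -0.0], [-0.0, 0.0, -1.0]]
ft_force: [-0.3, -1.4, 0.8]
grip_width: 0.08
t 2.9 tcp [0.5386 0.1554 0.3013] brace xyz mm [ 40.6 -27.6 297.3] to grip_mid in tool [0.0319 0.0275 0.254 ] tilt [-0.e+00  3.e-04 -1.e+00]
yaw err deg 0.129043249041768 F brace [ 1.38 -0.19  0.8 ] w 0.08000078713830977 q [ 4.  20.7 64.6 -0.  94.7  8.5]
```

```bash
python3 -m crank '{"slide":[[0.015,0.014,0.02],[0.032,0.0275,0.05],[0.032,0.0275,0.09],[0.032,0.0275,0.13],[0.032,0.0275,0.14],[0.032,0.0275,0.15],[0.032,0.0275,0.15],[0.032,0.0275,0.15]],"roll":[0,0,0,0,0,0,0,0],"grip":[0.08,0.08,0.08,0.08,0.08,0.08,0.08,0.08]}'; python3 st.py; python3 - <<'E'
from h import *
c=get_image('side');save(c,'s1.png')
a=c['frame'][205:365,205:385,::-1];cv2.imwrite('pics/s1c.png',cv2.resize(a,None,fx=4,fy=3.75,interpolation=cv2.INTER_CUBIC))
c=get_image('top');save(c,'t1.png')
a=c['frame'][165:285,200:360,::-1];cv2.imwrite('pics/t1c.png',cv2.resize(a,None,fx=5,fy=5,interpolation=cv2.INTER_CUBIC))
E
```

```text
time_s: 3.7
position: [0.5682, 0.1832, 0.1531]
tool_rot: [[0.08, 0.997, 0.003], [0.997, -0.08, 0.0], [0.001, 0.003, -1.0]]
ft_force: [1.0, -0.3, 0.5]
grip_width: 0.0801
t 3.7 tcp [0.5682 0.1832 0.1531] brace xyz mm [ 10.6  -0.3 149.1] to grip_mid in tool [ 0.0017 -0.      0.1058] tilt [ 6.0e-04  2.9e-03 -1.0e+00]
yaw err deg 0.17296658377022836 F brace [0.27 1.01 0.48] w 0.08011647504802813 q [ 6.5 30.  73.9  0.  75.9 11.1]
```

View pics/s1c.png

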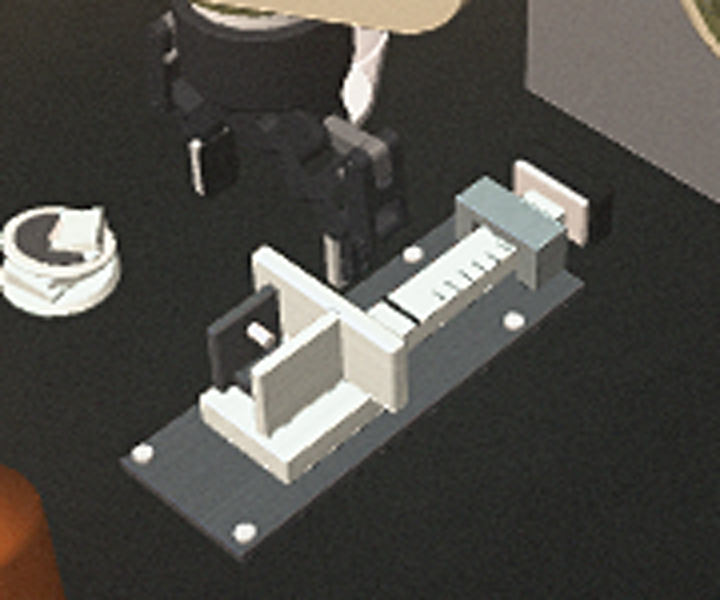

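View pics/t1c.png

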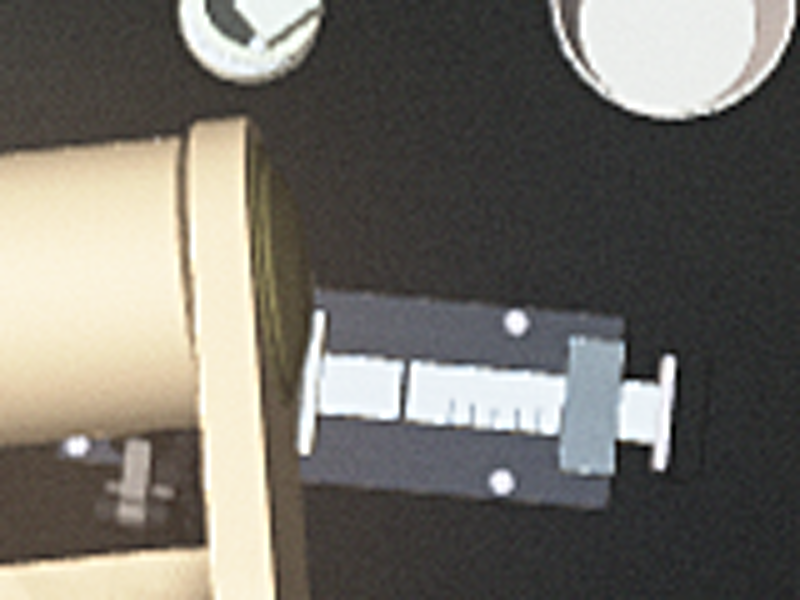

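```bash
python3 - <<'E'
from h import *
c=get_image('side');s=observe();R=np.array(s['tool_rot']);t=s['position']
for z in (0,-.01,-.013,-.03):
  for y in (-.04,.04):
    for x in(-.011,.011):
      q=proj(c,t+R@[x,y,z])[0]; print(x,y,z,np.round([(q[0]-205)*4,(q[1]-205)*3.75]))
E
```

```text
-0.011 -0.04 0 [361. 272.]
0.011 -0.04 0 [327. 297.]
-0.011 0.04 0 [242. 191.]
0.011 0.04 0 [208. 214.]
-0.011 -0.04 -0.01 [360. 259.]
0.011 -0.04 -0.01 [326. 284.]
-0.011 0.04 -0.01 [241. 178.]
0.011 0.04 -0.01 [206. 201.]
-0.011 -0.04 -0.013 [360. 255.]
0.011 -0.04 -0.013 [326. 280.]
-0.011 0.04 -0.013 [240. 174.]
0.011 0.04 -0.013 [206. 197.]
-0.011 -0.04 -0.03 [359. 231.]
0.011 -0.04 -0.03 [324. 256.]
-0.011 0.04 -0.03 [238. 150.]
0.011 0.04 -0.03 [203. 173.]
```

```bash
python3 -m crank '{"slide":[[0.001,0,0.02],[0.002,0,0.04],[0.002,0,0.06],[0.002,0,0.08],[0.002,0,0.095],[0.002,0,0.105],[0.002,0,0.105],[0.002,0,0.105]],"roll":[-0.002,-0.002,-0.002,-0.002,-0.002,-0.002,-0.002,-0.002],"grip":[0.08,0.08,0.08,0.08,0.08,0.08,0.08,0.08]}'; python3 st.py; python3 - <<'E'
from h import *
c=get_image('side');save(c,'s2.png')
a=c['frame'][205:365,205:385,::-1];cv2.imwrite('pics/s2c.png',cv2.resize(a,None,fx=4,fy=3.75,interpolation=cv2.INTER_CUBIC))
E
```

```text
time_s: 4.65
position: [0.568, 0.1852, 0.0471]
tool_rot: [[0.078, 0.997, 0.001], [0.997, -0.078, 0.0], [0.0, 0.001, -1.0]]
ft_force: [0.0, 0.2, 0.3]
grip_width: 0.0801
t 4.65 tcp [0.568  0.1852 0.0471] brace xyz mm [ 8.6 -0.6 43.1] to grip_mid in tool [-0.0002  0.0006 -0.0002] tilt [ 3.0e-04  1.2e-03 -1.0e+00]
yaw err deg 0.04951978171426654 F brace [-0.22  0.01  0.3 ] w 0.08011989546029671 q [ 6.7 37.  80.8  0.  62.2 11.2]
```

View pics/s2c.png

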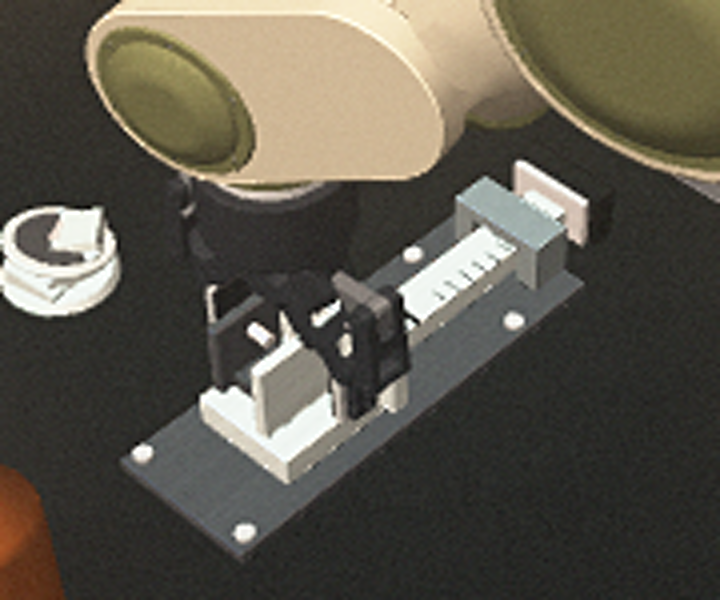

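```bash
python3 -m crank '{"slide":[[0,0,0],[-0.004,0,0],[-0.010,0,0],[-0.018,0,0],[-0.026,0,0],[-0.034,0,0],[-0.040,0,0],[-0.040,0,0]],"roll":[0,0,0,0,0,0,0,0],"grip":[0.068,0.068,0.068,0.068,0.068,0.068,0.068,0.068]}'; python3 st.py;cat > look.py <<'E'
from h import *
import sys
n=sys.argv[1]
c=get_image('top');a=c['frame'][195:285,200:360,::-1];cv2.imwrite(f'pics/t{n}.png',cv2.resize(a,None,fx=5,fy=5,interpolation=cv2.INTER_CUBIC))
c=get_image('side');a=c['frame'][205:365,205:385,::-1];cv2.imwrite(f'pics/s{n}.png',cv2.resize(a,None,fx=4,fy=3.75,interpolation=cv2.INTER_CUBIC))
E
python3 look.py 3
```

```text
time_s: 5.5
position: [0.5644, 0.1441, 0.0463]
tool_rot: [[0.079, 0.997, -0.0], [0.997, -0.079, -0.001], [-0.001, -0.0, -1.0]]
ft_force: [-1.1, -0.7, -0.1]
grip_width: 0.0683
t 5.5 tcp [0.5644 0.1441 0.0463] brace xyz mm [49.9 -1.  42.3] to grip_mid in tool [ 0.0411  0.0009 -0.0011] tilt [-7.e-04 -1.e-04 -1.e+00]
yaw err deg 0.09531720952746942 F brace [ 0.82 -1.04 -0.12] w 0.06826645164258273 q [ 2.7 35.9 83.4 -0.  60.7  7.2]
```

View pics/t3.png

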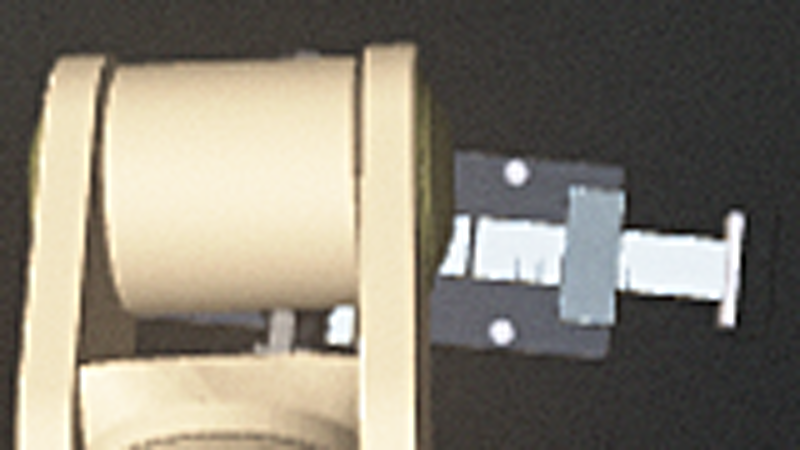

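View pics/s3.png

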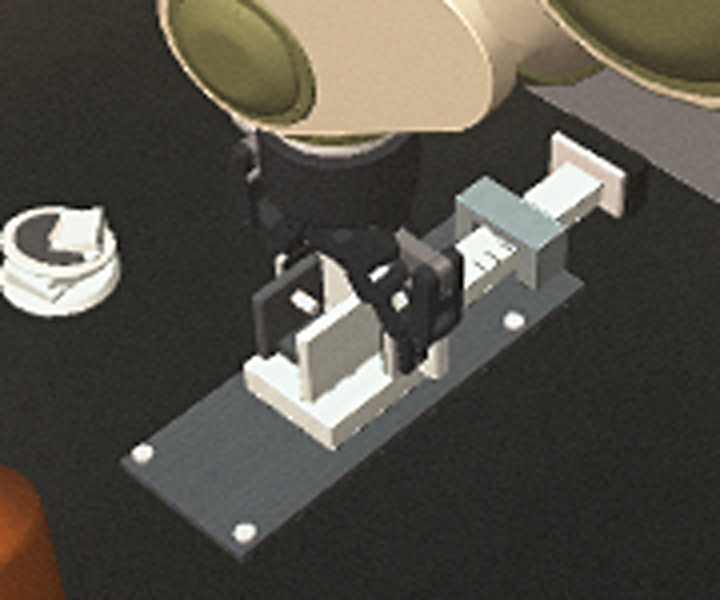

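```bash
python3 -m crank '{"slide":[[-0.006,0.001,0],[-0.012,0.001,0],[-0.018,0.001,0],[-0.024,0.001,0],[-0.030,0.001,0],[-0.034,0.001,0],[-0.036,0.001,0],[-0.036,0.001,0]],"roll":[0,0,0,0,0,0,0,0],"grip":[0.068,0.068,0.068,0.068,0.068,0.068,0.068,0.068]}'; python3 st.py;python3 look.py 4
```

```text
time_s: 6.4
position: [0.5629, 0.1088, 0.0464]
tool_rot: [[0.078, 0.997, 0.001], [0.997, -0.078, -0.001], [-0.001, 0.001, -1.0]]
ft_force: [0.1, 0.0, -0.4]
grip_width: 0.0679
t 6.4 tcp [0.5629 0.1088 0.0464] brace xyz mm [85.2  0.1 42.4] to grip_mid in tool [ 0.0764 -0.0002 -0.001 ] tilt [-5.e-04  6.e-04 -1.e+00]
yaw err deg 0.053393894284503494 F brace [-0.05  0.05 -0.45] w 0.06789353450515014 q [-0.9 35.2 85.  -0.  59.8  3.6]
```

View pics/t4.png

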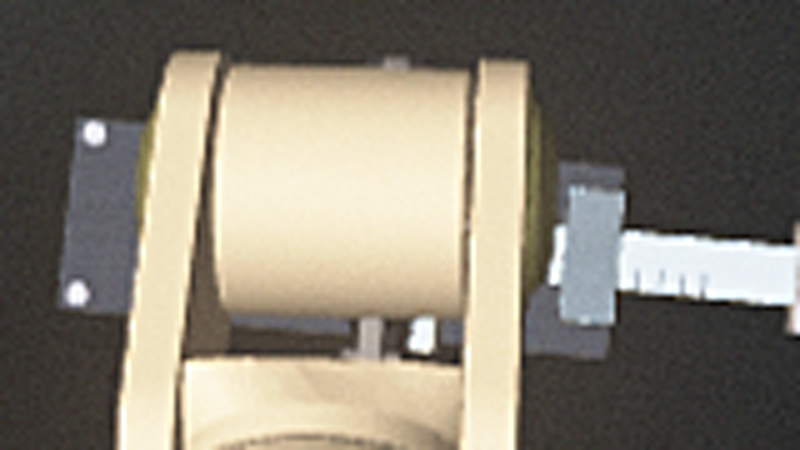

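View pics/s4.png

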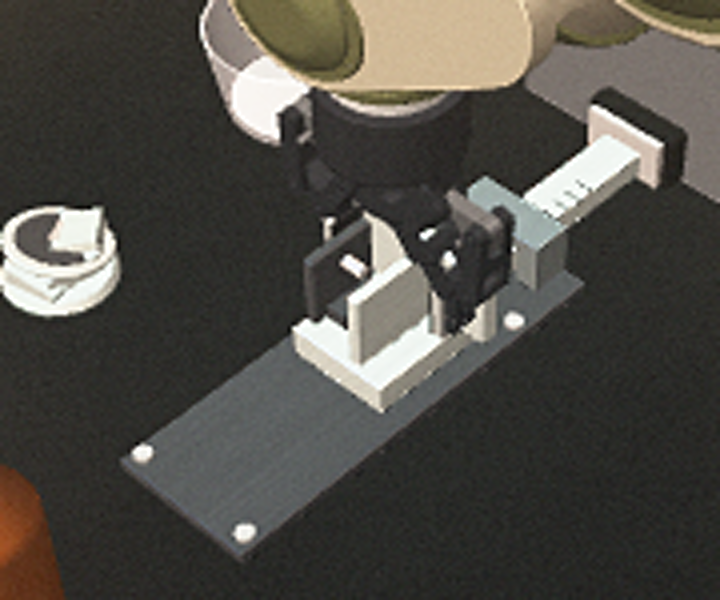

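```bash
cat > prof.py <<'E'
from h import *
from fit import W
from scipy.ndimage import map_coordinates
import sys
PT=np.array([0.56938552,0.19193149,-1.64831618])
def rect(fr,c,z,x0,x1,y0,y1,st=.0005):
    xs=np.arange(x0,x1,st);ys=np.arange(y0,y1,st);X,Y=np.meshgrid(xs,ys)
    uv=proj(c,W(PT,np.c_[X.ravel(),Y.ravel(),np.full(X.size,z)]))
    g=cv2.cvtColor(fr,cv2.COLOR_RGB2GRAY).astype(float)
    return xs,ys,map_coordinates(g,[uv[:,1],uv[:,0]],order=3).reshape(X.shape)
if __name__=='__main__':
    n=sys.argv[1]
    c=get_image('top');save(c,f'full_t{n}.png')
    f0=cv2.cvtColor(cv2.imread('pics/top0.png'),cv2.COLOR_BGR2RGB)
    for k,f in(('0',f0),(n,c['frame'])):
        xs,ys,I=rect(f,c,.032,-.08,.30,-.05,.05)
        cv2.imwrite(f'pics/r{k}.png',cv2.resize(np.clip(I,0,255).astype('uint8'),None,fx=1,fy=1.5))
    x0,_,A=rect(f0,c,.032,.08,.16,-.012,.0); a=A.mean(0)
    xs,_,N=rect(c['frame'],c,.032,.14,.29,-.012,.0); b=N.mean(0)
    print('init profile 80..160 step2',a[::4].round().tolist())
    print('now profile 140..290 step2',b[::4].round().tolist())
E
python3 prof.py 5
```

```text
init profile 80..160 step2 [244.0, 248.0, 259.0, 92.0, 128.0, 250.0, 246.0, 241.0, 241.0, 241.0, 240.0, 242.0, 245.0, 242.0, 220.0, 224.0, 248.0, 244.0, 243.0, 199.0, 228.0, 251.0, 242.0, 237.0, 225.0, 239.0, 246.0, 245.0, 250.0, 212.0, 217.0, 252.0, 243.0, 239.0, 216.0, 238.0, 247.0, 245.0, 254.0, 195.0]
now profile 140..290 step2 [163.0, 77.0, 99.0, 92.0, 74.0, 63.0, 77.0, 181.0, 259.0, 232.0, 180.0, 161.0, 169.0, 166.0, 166.0, 168.0, 168.0, 167.0, 167.0, 167.0, 162.0, 161.0, 184.0, 240.0, 251.0, 247.0, 223.0, 201.0, 249.0, 243.0, 242.0, 236.0, 226.0, 239.0, 247.0, 247.0, 238.0, 200.0, 241.0, 247.0, 246.0, 223.0, 212.0, 245.0, 245.0, 243.0, 244.0, 243.0, 244.0, 243.0, 242.0, 242.0, 242.0, 242.0, 241.0, 242.0, 243.0, 243.0, 243.0, 243.0, 243.0, 245.0, 241.0, 201.0, 229.0, 266.0, 119.0, 7.0, 49.0, 46.0, 48.0, 48.0, 44.0, 39.0, 71.0]
```

```bash
python3 - <<'E'
import cv2,numpy as np
cv2.imwrite('pics/r05.png',np.vstack([cv2.imread('pics/r0.png'),cv2.imread('pics/r5.png')]))
E
```

```text
(no output)
```

View pics/r05.png

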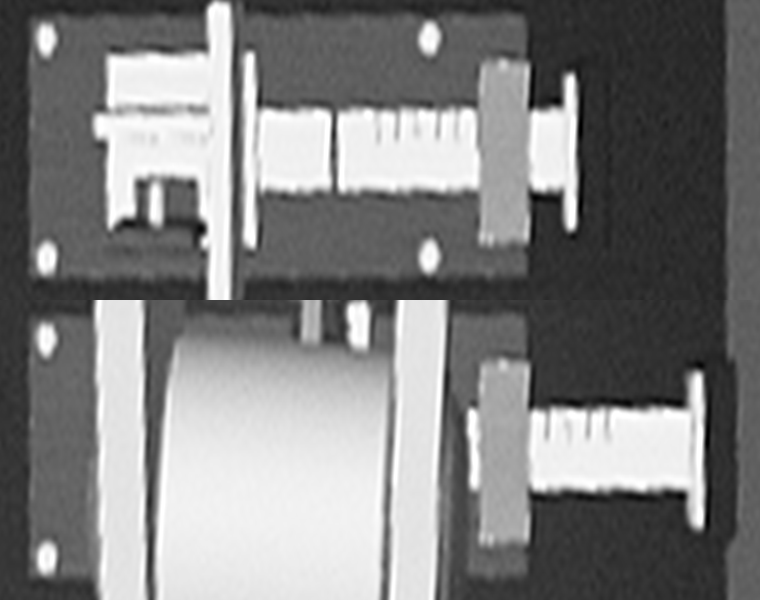

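```bash
cat > disp.py <<'E'
from prof import *
import sys
n=sys.argv[1]
c=get_image('top');save(c,f'full_t{n}.png')
f0=cv2.cvtColor(cv2.imread('pics/top0.png'),cv2.COLOR_BGR2RGB)
def P(f,z,a,b,y0,y1):
    xs,_,I=rect(f,c,z,a,b,y0,y1,.00025); return xs,I.mean(1-1)
# mark edge init: half level
xs,a=P(f0,.032,.082,.1,-.010,.010); m=a.min();i=a.argmin();hw=(m+245)/2
e=np.interp(hw,a[i:i+14],xs[i:i+14]);e2=np.interp(-hw,-a[:i+1][-14:],xs[:i+1][-14:]);print('mark line',e2*1e3,e*1e3)
# collar edge: at leg (white->grey 165) init, evaluated at plane z=.046, both
for nm,f in(('0',f0),('now',c['frame'])):
    for y0,y1 in((-.028,-.017),(.017,.028)):
        xs,a=P(f,.046,.150,.175,y0,y1); h=(a[:20].mean()+a[-20:].mean())/2; i=np.argmax(np.gradient(a)); print(nm,'collar edge z46',xs[i]*1e3,a[:3].round(),a[-3:].round())
# tick displacement
xs,a=P(f0,.032,.120,.155,-.012,-.001)
res=[]
for d in np.arange(.055,.085,.00025):
    _,b=P(c['frame'],.032,.120+d,.155+d,-.012,-.001)
    k=min(len(a),len(b)); res.append((np.corrcoef(a[:k],b[:k])[0,1],d*1e3))
print('ticks',sorted(res)[::-1][:4])
# foot back plate
xs,a=P(f0,.048,.19,.22,-.027,-.016);r=[]
for d in np.arange(.055,.085,.00025):
    _,b=P(c['frame'],.048,.19+d,.22+d,-.027,-.016);k=min(len(a),len(b));r.append((np.corrcoef(a[:k],b[:k])[0,1],d*1e3))
print('plate',sorted(r)[::-1][:4])
# bin end
xs,a=P(f0,.3-.004,.26,.33,-.05,.05);_,b=P(c['frame'],.296,.26,.33,-.05,.05)
print('bin edge',xs[np.argmax(np.abs(np.gradient(a)))]*1e3,xs[np.argmax(np.abs(np.gradient(b)))]*1e3)
E
python3 disp.py 6
```

```text
mark line 85.15385420745716 88.38739300500409
0 collar edge z46 159.5 [92. 92. 92.] [165. 165. 166.]
0 collar edge z46 159.75 [97. 97. 97.] [168. 168. 168.]
now collar edge z46 159.5 [102. 103. 103.] [170. 169. 169.]
now collar edge z46 159.75 [73. 73. 73.] [170. 170. 170.]
ticks [(np.float64(0.9621385430139389), np.float64(75.00000000000001)), (np.float64(0.953941100832759), np.float64(75.25000000000001)), (np.float64(0.9269196333587618), np.float64(74.75000000000001)), (np.float64(0.9061880142987875), np.float64(75.50000000000001))]
plate [(np.float64(0.9750338834342126), np.float64(62.25000000000001)), (np.float64(0.9727623091829792), np.float64(62.5)), (np.float64(0.9696527133796106), np.float64(62.00000000000001)), (np.float64(0.9627612068832544), np.float64(62.75))]
bin edge 289.49999999999676 289.49999999999676
```

```bash
python3 -m crank '{"slide":[[-0.001,0,0],[-0.002,0,0],[-0.003,0,0],[-0.004,0,0],[-0.005,0,0],[-0.006,0,0],[-0.006,0,0],[-0.006,0,0]],"roll":[0,0,0,0,0,0,0,0],"grip":[0.068,0.068,0.068,0.068,0.068,0.068,0.068,0.068]}'; python3 st.py;python3 disp.py 7; python3 look.py 7
```

```text
time_s: 7.4
position: [0.5626, 0.1042, 0.0465]
tool_rot: [[0.078, 0.997, 0.001], [0.997, -0.078, 0.001], [0.002, 0.001, -1.0]]
ft_force: [2.6, 7.1, -0.6]
grip_width: 0.0679
t 7.4 tcp [0.5626 0.1042 0.0465] brace xyz mm [89.9  0.2 42.5] to grip_mid in tool [ 0.081  -0.0003 -0.0007] tilt [ 0.0016  0.0012 -1.    ]
yaw err deg 0.06633713383594032 F brace [-7.28  2.02 -0.63] w 0.06791843856008688 q [-1.4 35.1 85.2  0.1 59.7  3. ]
mark line 85.15385420745716 88.38739300500409
0 collar edge z46 159.5 [92. 92. 92.] [165. 165. 166.]
0 collar edge z46 159.75 [97. 97. 97.] [168. 168. 168.]
now collar edge z46 159.5 [79. 74. 71.] [170. 170. 170.]
now collar edge z46 161.75 [121. 125. 127.] [170. 170. 170.]
ticks [(np.float64(0.9274264253384896), np.float64(70.25)), (np.float64(0.9074170060905672), np.float64(70.5)), (np.float64(0.9052388478241082), np.float64(70.0)), (np.float64(0.8483025743078477), np.float64(70.75000000000001))]
plate [(np.float64(0.9750327432727277), np.float64(62.25000000000001)), (np.float64(0.9728131311170685), np.float64(62.5)), (np.float64(0.969570299067789), np.float64(62.00000000000001)), (np.float64(0.9628240152384943), np.float64(62.75))]
bin edge 289.49999999999676 289.49999999999676
```

View pics/t7.png

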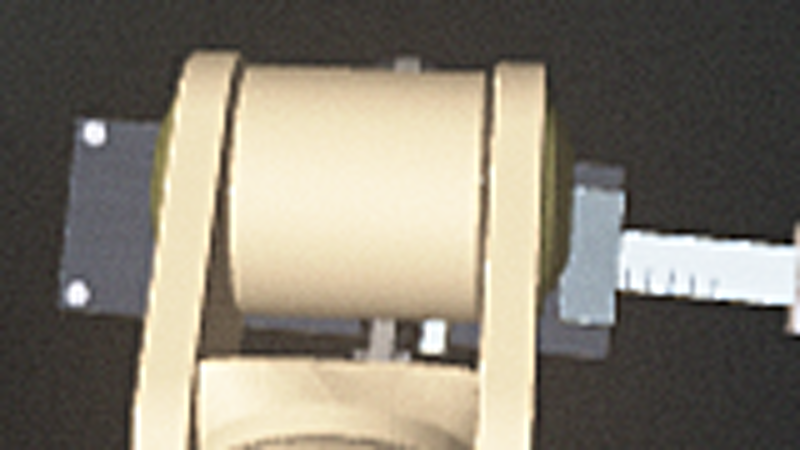

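View pics/s7.png

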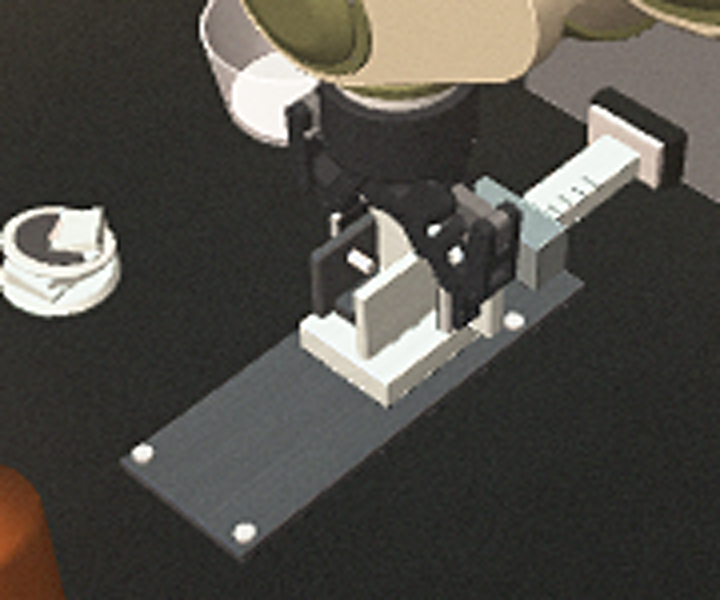

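```bash
cat > sd.py <<'E'
import prof
from prof import *
import sys
n=sys.argv[1]
prof.PT=np.array([0.56846168,0.19653698,-1.64831726])
c=get_image('side');save(c,f'full_s{n}.png')
f0=cv2.cvtColor(cv2.imread('pics/side0.png'),cv2.COLOR_BGR2RGB)
out=[]
for f in(f0,c['frame']):
    xs,ys,I=rect(f,c,.032,.07,.27,-.03,.03,.00025);out.append(np.clip(I,0,255).astype('uint8'))
cv2.imwrite(f'pics/rs{n}.png',np.vstack(out))
xs,ys,I=rect(f0,c,.032,.07,.175,-.008,.008,.00025);a=I.mean(0)
print('init',[(round(x*1e3,1),round(v)) for x,v in zip(xs[::4],a[::4])])
xs,_,A=rect(f0,c,.032,.115,.150,-.012,-.003,.00025);a=A.mean(0);r=[]
for d in np.arange(.055,.085,.00025):
    _,_,b=rect(c['frame'],c,.032,.115+d,.150+d,-.012,-.003,.00025);b=b.mean(0);k=min(len(a),len(b));r.append((round(np.corrcoef(a[:k],b[:k])[0,1],3),d*1e3))
print(sorted(r)[::-1][:5])
E
python3 sd.py 8
```

```text
init [(np.float64(70.0), 241), (np.float64(71.0), 242), (np.float64(72.0), 244), (np.float64(73.0), 239), (np.float64(74.0), 228), (np.float64(75.0), 222), (np.float64(76.0), 230), (np.float64(77.0), 241), (np.float64(78.0), 245), (np.float64(79.0), 242), (np.float64(80.0), 241), (np.float64(81.0), 242), (np.float64(82.0), 242), (np.float64(83.0), 243), (np.float64(84.0), 252), (np.float64(85.0), 256), (np.float64(86.0), 223), (np.float64(87.0), 141), (np.float64(88.0), 55), (np.float64(89.0), 36), (np.float64(90.0), 102), (np.float64(91.0), 196), (np.float64(92.0), 252), (np.float64(93.0), 257), (np.float64(94.0), 245), (np.float64(95.0), 241), (np.float64(96.0), 242), (np.float64(97.0), 242), (np.float64(98.0), 242), (np.float64(99.0), 242), (np.float64(100.0), 242), (np.float64(101.0), 242), (np.float64(102.0), 242), (np.float64(103.0), 241), (np.float64(104.0), 241), (np.float64(105.0), 241), (np.float64(106.0), 242), (np.float64(107.0), 243), (np.float64(108.0), 241), (np.float64(109.0), 228), (np.float64(110.0), 214), (np.float64(111.0), 218), (np.float64(112.0), 234), (np.floa
[... 1163 characters left out ...]
np.float64(158.0), 240), (np.float64(159.0), 230), (np.float64(160.0), 225), (np.float64(161.0), 231), (np.float64(162.0), 235), (np.float64(163.0), 213), (np.float64(164.0), 171), (np.float64(165.0), 133), (np.float64(166.0), 117), (np.float64(167.0), 118), (np.float64(168.0), 122), (np.float64(169.0), 131), (np.float64(170.0), 148), (np.float64(171.0), 166), (np.float64(172.0), 173), (np.float64(173.0), 170), (np.float64(174.0), 167)]
[(np.float64(0.91), np.float64(80.00000000000001)), (np.float64(0.907), np.float64(80.25000000000001)), (np.float64(0.873), np.float64(79.75000000000001)), (np.float64(0.866), np.float64(80.50000000000001)), (np.float64(0.799), np.float64(79.50000000000001))]
```

View pics/rs8.png

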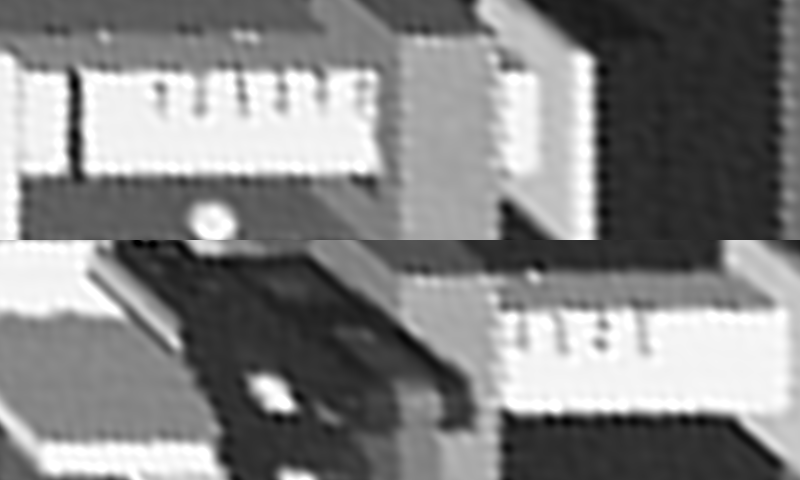

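```bash
python3 - <<'E'
import prof
from prof import *
f0=cv2.cvtColor(cv2.imread('pics/side0.png'),cv2.COLOR_BGR2RGB);t0=cv2.cvtColor(cv2.imread('pics/top0.png'),cv2.COLOR_BGR2RGB)
cs=get_image('side');ct=get_image('top')
for nm,f,c,P in(('side',f0,cs,[0.56846168,0.19653698,-1.64831726]),('top',t0,ct,[0.56938552,0.19193149,-1.64831618])):
    prof.PT=np.array(P)
    xs,ys,I=rect(f,c,.046,.145,.2,-.02,.02,.00025); cv2.imwrite(f'pics/col_{nm}.png',cv2.resize(np.clip(I,0,255).astype('uint8'),None,fx=3,fy=3))
    a=I.mean(0);print(nm,[(round(x*1e3,1),round(v)) for x,v in zip(xs[40:80:2],a[40:80:2])],[(round(x*1e3,1),round(v)) for x,v in zip(xs[140:180:2],a[140:180:2])])
    for z,X0,X1,y0,y1,t in((.010,-.08,-.06,-.03,.03,'base rear'),(.010,.175,.195,-.044,-.034,'base front')):
        xs,ys,I=rect(f,c,z,X0,X1,y0,y1,.00025);a=I.mean(0);i=np.argmax(abs(np.gradient(a)));print(t,xs[i]*1e3)
    # crossbar top edges, z=.088 , fin end
    xs,ys,I=rect(f,c,.088,.02,.06,-.045,-.02,.00025);a=I.mean(0);g=np.gradient(a);print('bar',xs[np.argmax(g)]*1e3,xs[np.argmin(g)]*1e3)
E
```

```text
side [(np.float64(155.0), 146), (np.float64(155.5), 136), (np.float64(156.0), 129), (np.float64(156.5), 124), (np.float64(157.0), 122), (np.float64(157.5), 121), (np.float64(158.0), 121), (np.float64(158.5), 122), (np.float64(159.0), 126), (np.float64(159.5), 131), (np.float64(160.0), 140), (np.float64(160.5), 150), (np.float64(161.0), 159), (np.float64(161.5), 167), (np.float64(162.0), 172), (np.float64(162.5), 173), (np.float64(163.0), 172), (np.float64(163.5), 170), (np.float64(164.0), 168), (np.float64(164.5), 166)] [(np.float64(180.0), 164), (np.float64(180.5), 163), (np.float64(181.0), 163), (np.float64(181.5), 163), (np.float64(182.0), 166), (np.float64(182.5), 169), (np.float64(183.0), 172), (np.float64(183.5), 175), (np.float64(184.0), 176), (np.float64(184.5), 175), (np.float64(185.0), 173), (np.float64(185.5), 171), (np.float64(186.0), 172), (np.float64(186.5), 176), (np.float64(187.0), 182), (np.float64(187.5), 188), (np.float64(188.0), 194), (np.float64(188.5), 199), (np.float64(189.0), 200), (np.float64(189.5), 201)]
base rear -72.25
base front 184.25
bar 56.75000000000
[... 455 characters left out ...]
4(163.0), 166), (np.float64(163.5), 165), (np.float64(164.0), 165), (np.float64(164.5), 165)] [(np.float64(180.0), 164), (np.float64(180.5), 165), (np.float64(181.0), 166), (np.float64(181.5), 167), (np.float64(182.0), 166), (np.float64(182.5), 163), (np.float64(183.0), 159), (np.float64(183.5), 154), (np.float64(184.0), 151), (np.float64(184.5), 152), (np.float64(185.0), 156), (np.float64(185.5), 162), (np.float64(186.0), 170), (np.float64(186.5), 176), (np.float64(187.0), 180), (np.float64(187.5), 180), (np.float64(188.0), 179), (np.float64(188.5), 178), (np.float64(189.0), 176), (np.float64(189.5), 175)]
base rear -69.99999999999999
base front 184.0
bar 47.75000000000003 41.75000000000002
```

```bash
python3 - <<'E'
import prof
from prof import *
t0=cv2.cvtColor(cv2.imread('pics/top0.png'),cv2.COLOR_BGR2RGB)
ct=get_image('top')
for z in(.032,.046):
  for y0,y1 in((.002,.010),(-.01,-.002),(-.028,-.017),(.017,.028)):
    xs,ys,I=rect(t0,ct,z,.152,.168,y0,y1,.00025);a=I.mean(0);print(z,y0,[(round(x*1e3,1),round(v)) for x,v in zip(xs[8:48:2],a[8:48:2])])
# per-row tick positions top relative to mark
xs,ys,I=rect(t0,ct,.032,.08,.16,-.011,-.004,.00025);a=I.mean(0)
i=[k for k in range(3,len(a)-3) if a[k]==a[k-3:k+4].min() and a[k]<235];print([(round(xs[k]*1e3,1),round(a[k])) for k in i])
E
```

```text
0.032 0.002 [(np.float64(154.0), 243), (np.float64(154.5), 243), (np.float64(155.0), 243), (np.float64(155.5), 244), (np.float64(156.0), 247), (np.float64(156.5), 250), (np.float64(157.0), 253), (np.float64(157.5), 253), (np.float64(158.0), 250), (np.float64(158.5), 240), (np.float64(159.0), 226), (np.float64(159.5), 209), (np.float64(160.0), 192), (np.float64(160.5), 177), (np.float64(161.0), 168), (np.float64(161.5), 163), (np.float64(162.0), 161), (np.float64(162.5), 161), (np.float64(163.0), 162), (np.float64(163.5), 163)]
0.032 -0.01 [(np.float64(154.0), 241), (np.float64(154.5), 244), (np.float64(155.0), 249), (np.float64(155.5), 254), (np.float64(156.0), 256), (np.float64(156.5), 253), (np.float64(157.0), 241), (np.float64(157.5), 221), (np.float64(158.0), 195), (np.float64(158.5), 170), (np.float64(159.0), 150), (np.float64(159.5), 140), (np.float64(160.0), 140), (np.float64(160.5), 146), (np.float64(161.0), 156), (np.float64(161.5), 164), (np.float64(162.0), 169), (np.float64(162.5), 170), (np.float64(163.0), 169), (np.float64(163.5), 167)]
0.032 -0.028 [(np.float64(154.0), 
[... 2582 characters left out ...]
.float64(163.5), 163)]
0.046 0.017 [(np.float64(154.0), 94), (np.float64(154.5), 94), (np.float64(155.0), 94), (np.float64(155.5), 94), (np.float64(156.0), 93), (np.float64(156.5), 91), (np.float64(157.0), 88), (np.float64(157.5), 87), (np.float64(158.0), 89), (np.float64(158.5), 96), (np.float64(159.0), 109), (np.float64(159.5), 128), (np.float64(160.0), 148), (np.float64(160.5), 166), (np.float64(161.0), 179), (np.float64(161.5), 183), (np.float64(162.0), 182), (np.float64(162.5), 177), (np.float64(163.0), 172), (np.float64(163.5), 169)]
[(np.float64(86.8), 56), (np.float64(109.0), 212), (np.float64(118.5), 182), (np.float64(128.0), 218), (np.float64(138.8), 185), (np.float64(148.0), 209)]
```

```bash
python3 -m crank '{"slide":[[-0.0005,0,0],[-0.0005,0,0],[-0.0005,0,0],[-0.0005,0,0],[-0.0005,0,0],[-0.0005,0,0],[-0.0005,0,0],[-0.0005,0,0]],"roll":[0,0,0,0,0,0,0,0],"grip":[0.068,0.062,0.056,0.050,0.045,0.040,0.036,0.034]}' 40; python3 st.py;python3 disp.py 9; python3 sd.py 9 | tail -1
```

```text
time_s: 8.55
position: [0.5647, 0.1039, 0.0487]
tool_rot: [[0.078, 0.997, 0.008], [0.997, -0.078, 0.002], [0.002, 0.008, -1.0]]
ft_force: [3.9, 8.5, 14.1]
grip_width: 0.0343
t 8.55 tcp [0.5647 0.1039 0.0487] brace xyz mm [90.   2.4 44.7] to grip_mid in tool [ 0.0811 -0.0025  0.0016] tilt [ 0.0022  0.0078 -1.    ]
yaw err deg 0.0630362177401114 F brace [-8.81  3.18 14.11] w 0.03428421042178908 q [-1.4 34.9 85.   0.1 59.6  3. ]
mark line 85.15385420745716 88.38739300500409
0 collar edge z46 159.5 [92. 92. 92.] [165. 165. 166.]
0 collar edge z46 159.75 [97. 97. 97.] [168. 168. 168.]
now collar edge z46 159.25 [126. 113. 102.] [171. 170. 170.]
now collar edge z46 162.0 [119. 123. 126.] [171. 171. 170.]
ticks [(np.float64(0.8039838541208222), np.float64(81.50000000000001)), (np.float64(0.792047275708409), np.float64(81.75000000000001)), (np.float64(0.7812317786042606), np.float64(81.25000000000001)), (np.float64(0.7749059661936346), np.float64(71.00000000000001))]
plate [(np.float64(0.9746450995115188), np.float64(62.25000000000001)), (np.float64(0.9726182621116324), np.float64(62.5)), (np.float64(0.9690357093008771), np.float64(62.00000000000001)), (np.float64(0.9628885044196345), np.float64(62.75))]
bin edge 289.49999999999676 289.49999999999676
[(np.float64(0.94), np.float64(81.25000000000001)), (np.float64(0.928), np.float64(81.00000000000001)), (np.float64(0.915), np.float64(81.50000000000001)), (np.float64(0.879), np.float64(80.75000000000001)), (np.float64(0.854), np.float64(81.75000000000001))]
```

```bash
python3 look.py 10
```

```text
(no output)
```

View pics/s10.png

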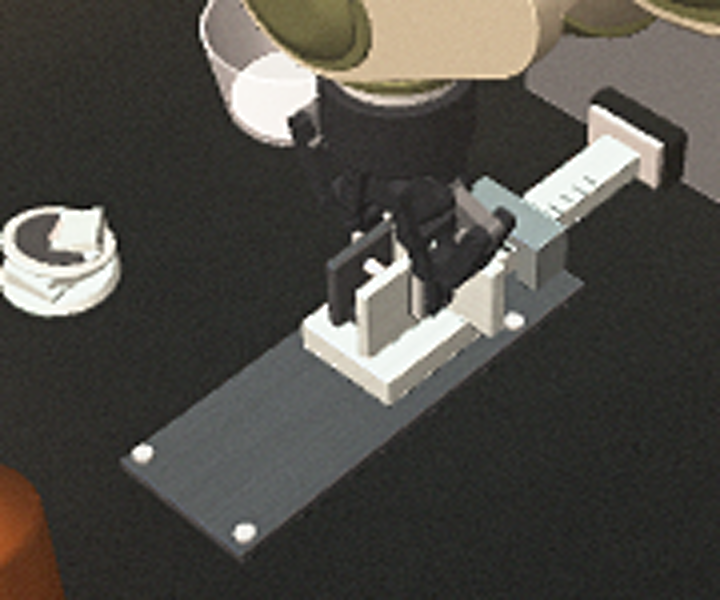

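```bash
python3 -m crank '{"slide":[[0,0,-0.002],[0,0,-0.004],[0,0,-0.005],[0,0,-0.005],[0,0,-0.005],[0,0,-0.005],[0,0,-0.005],[0,0,-0.005]],"roll":[0,0,0,0,0,0,0,0],"grip":[0.034,0.034,0.034,0.033,0.032,0.030,0.028,0.026]}' 40; python3 st.py;python3 disp.py 11|grep tick; python3 sd.py 11 | tail -1; python3 look.py 11
```

```text
time_s: 9.55
position: [0.5625, 0.1038, 0.0518]
tool_rot: [[0.078, 0.997, 0.002], [0.997, -0.078, 0.002], [0.002, 0.002, -1.0]]
ft_force: [-1.0, 7.3, 3.2]
grip_width: 0.0289
t 9.55 tcp [0.5625 0.1038 0.0518] brace xyz mm [90.2  0.1 47.8] to grip_mid in tool [ 0.0814 -0.0002  0.0047] tilt [ 0.0016  0.0016 -1.    ]
yaw err deg 0.062025753084665056 F brace [-7.17 -1.57  3.15] w 0.02893970870899618 q [-1.4 34.6 85.   0.1 60.3  3. ]
ticks [(np.float64(0.8319828274160542), np.float64(81.50000000000001)), (np.float64(0.8267930641838775), np.float64(81.75000000000001)), (np.float64(0.8004728574966025), np.float64(81.25000000000001)), (np.float64(0.7863788005997465), np.float64(82.00000000000001))]
[(np.float64(0.921), np.float64(81.25000000000001)), (np.float64(0.909), np.float64(81.00000000000001)), (np.float64(0.896), np.float64(81.50000000000001)), (np.float64(0.861), np.float64(80.75000000000001)), (np.float64(0.837), np.float64(81.75000000000001))]
```

View pics/s11.png

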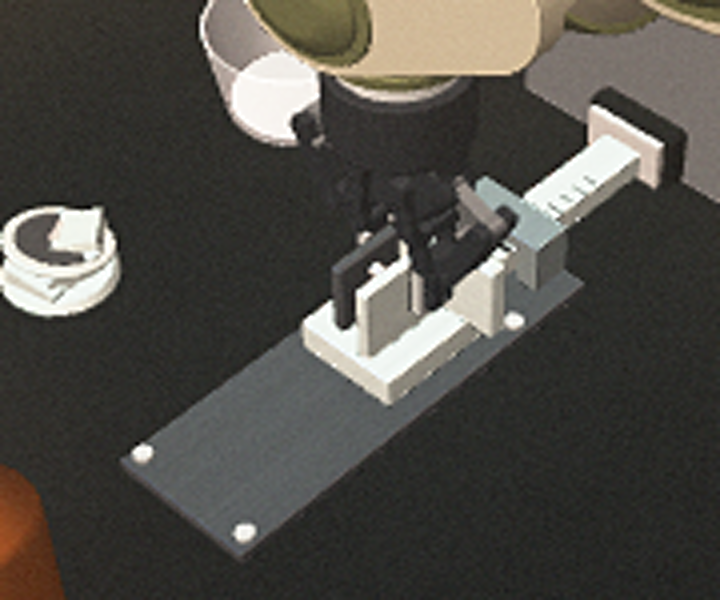

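```bash
python3 - <<'E'
from h import *
a=cv2.imread('pics/full_s11.png')[240:290,310:360];b=cv2.imread('pics/full_t11.png')[225:265,295:345]
cv2.imwrite('pics/z11.png',np.hstack([cv2.resize(a,(400,400),interpolation=cv2.INTER_CUBIC),cv2.resize(b,(400,400),interpolation=cv2.INTER_CUBIC)]))
E
```

```text
(no output)
```

View pics/z11.png

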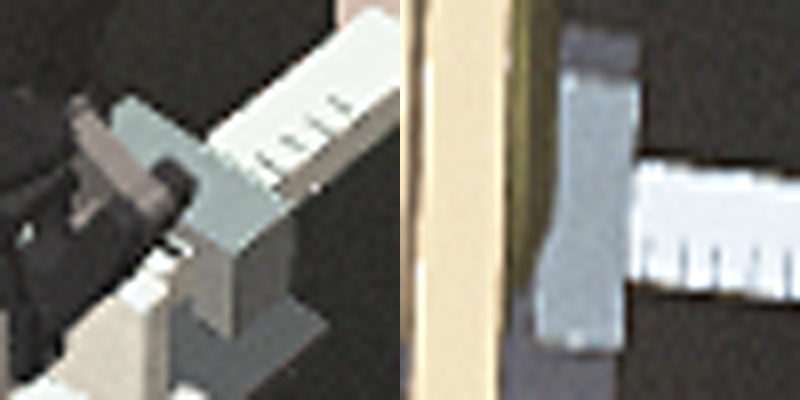

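```bash
python3 - <<'E'
import prof
from prof import *
cs=get_image('side');ct=get_image('top')
for nm,c,P,yr in(('side',cs,[0.56846168,0.19653698,-1.64831726],(-.011,-.004)),('top',ct,[0.56938552,0.19193149,-1.64831618],(-.011,-.004))):
    prof.PT=np.array(P)
    f=c['frame'] if nm=='x' else c['frame']
    xs,ys,I=rect(f,c,.032,.18,.235,*yr,.00025);a=I.mean(0)
    t=[]
    for k in range(8,len(a)-8):
        if a[k]==a[k-8:k+9].min() and a[k]<238:
            w=np.clip(243-a[k-8:k+9],0,None);t.append((round((w@xs[k-8:k+9])/w.sum()*1e3,2),round(a[k])))
    print(nm,'ticks',t)
    for y0,y1 in((-.010,.010),(-.028,-.016),(.016,.028)):
        xs,ys,I=rect(f,c,.046,.177,.193,y0,y1,.00025);a=I.mean(0);g=np.gradient(a);k=np.argmax(abs(g));print('front edge',y0,xs[k]*1e3,a[::4].round().tolist())
E
```

```text
side ticks [(np.float64(186.25), 166), (np.float64(190.94), 166), (np.float64(201.15), 163), (np.float64(211.62), 198), (np.float64(221.3), 181), (np.float64(231.02), 193)]
front edge -0.01 187.25 [173.0, 174.0, 172.0, 169.0, 167.0, 172.0, 179.0, 179.0, 172.0, 169.0, 179.0, 191.0, 197.0, 198.0, 194.0, 189.0, 191.0]
front edge -0.028 189.25 [172.0, 172.0, 172.0, 171.0, 171.0, 176.0, 185.0, 184.0, 169.0, 159.0, 170.0, 182.0, 171.0, 149.0, 143.0, 155.0, 171.0]
front edge 0.016 185.0 [174.0, 174.0, 173.0, 171.0, 172.0, 179.0, 180.0, 156.0, 105.0, 55.0, 33.0, 37.0, 46.0, 49.0, 48.0, 47.0, 47.0]
top ticks [(np.float64(189.53), 213), (np.float64(200.25), 187), (np.float64(209.32), 198), (np.float64(220.17), 214), (np.float64(229.87), 186)]
front edge -0.01 184.5 [167.0, 166.0, 164.0, 161.0, 160.0, 164.0, 176.0, 198.0, 226.0, 245.0, 247.0, 239.0, 234.0, 235.0, 238.0, 241.0, 242.0]
front edge -0.028 184.0 [171.0, 170.0, 167.0, 168.0, 181.0, 196.0, 179.0, 115.0, 49.0, 30.0, 45.0, 59.0, 59.0, 56.0, 56.0, 56.0, 57.0]
front edge 0.016 184.5 [172.0, 171.0, 169.0, 168.0, 173.0, 183.0, 177.0, 135.0, 75.0, 39.0, 40.0, 54.0, 59.0, 57.0, 57.0, 58.0, 57.0]
```

```bash
cat > tk.py <<'E'
import prof
from prof import *
for nm,P,yr,off in(('side',[0.56846168,0.19653698,-1.64831726],(-.011,-.004),160.2),('top',[0.56938552,0.19193149,-1.64831618],(-.011,-.004),159.45)):
    c=get_image(nm);prof.PT=np.array(P)
    xs,ys,I=rect(c['frame'],c,.032,.186,.236,*yr,.00025);a=I.mean(0);t=[]
    for k in range(8,len(a)-8):
        if a[k]==a[k-8:k+9].min() and a[k]<238:
            w=np.clip(243-a[k-8:k+9],0,None);v=(w@xs[k-8:k+9])/w.sum()*1e3
            if v>188:t.append(v)
    t=np.array(t); print(nm,t.round(1),'leg est',80+np.mean((t-off+5)%10-5))
E
python3 -m crank '{"slide":[[0.0003,0,0],[0.0006,0,0],[0.0009,0,0],[0.001,0,0],[0.001,0,0],[0.001,0,0],[0.001,0,0],[0.001,0,0]],"roll":[0,0,0,0,0,0,0,0],"grip":[0.026,0.026,0.026,0.026,0.026,0.026,0.026,0.026]}' 60; python3 st.py;python3 tk.py
```

```text
time_s: 10.65
position: [0.5624, 0.1045, 0.052]
tool_rot: [[0.078, 0.997, 0.002], [0.997, -0.078, 0.001], [0.001, 0.002, -1.0]]
ft_force: [-1.6, 5.2, 3.7]
grip_width: 0.0286
t 10.65 tcp [0.5624 0.1045 0.052 ] brace xyz mm [89.5  0.1 48. ] to grip_mid in tool [ 0.0807 -0.0002  0.0048] tilt [ 0.0012  0.0015 -1.    ]
yaw err deg 0.06643719722481971 F brace [-5.08 -2.03  3.73] w 0.028648923180531985 q [-1.4 34.6 85.   0.1 60.3  3.1]
side [191.  200.9 210.6 220.7 230.5] leg est 80.5260918490113
top [189.1 198.8 209.4 218.6 229.6] leg est 79.65614065911073
```

```bash
python3 -m crank '{"slide":[[0,0,0],[0,0,0],[0,0,0],[0,0,0],[0,0,0],[0,0,0],[0,0,0],[0,0,0]],"roll":[0,0,0,0,0,0,0,0],"grip":[0.026,0.026,0.026,0.026,0.026,0.026,0.026,0.026]}' 60; python3 st.py;python3 tk.py; python3 disp.py 20|tail -1; python3 - <<'E'
from h import *
c=get_image('side');save(c,'s20.png');a=c['frame'][235:310,275:350,::-1];cv2.imwrite('pics/s20c.png',cv2.resize(a,None,fx=8,fy=8,interpolation=cv2.INTER_CUBIC))
E
```

```text
time_s: 11.55
position: [0.5624, 0.1045, 0.0519]
tool_rot: [[0.078, 0.997, 0.002], [0.997, -0.078, 0.001], [0.001, 0.001, -1.0]]
ft_force: [-3.1, 5.1, 4.9]
grip_width: 0.0287
t 11.55 tcp [0.5624 0.1045 0.0519] brace xyz mm [89.5  0.  47.9] to grip_mid in tool [ 0.0807 -0.0001  0.0047] tilt [ 0.0012  0.0015 -1.    ]
yaw err deg 0.06868393512201437 F brace [-4.85 -3.5   4.89] w 0.02874646444283261 q [-1.4 34.6 85.   0.1 60.3  3.1]
side [190.7 200.9 210.6 220.6 230.5] leg est 80.46973211114654
top [189.1 199.  209.4 218.6 229.6] leg est 79.68928049376177
bin edge 289.49999999999676 289.49999999999676
```

View pics/s20c.png

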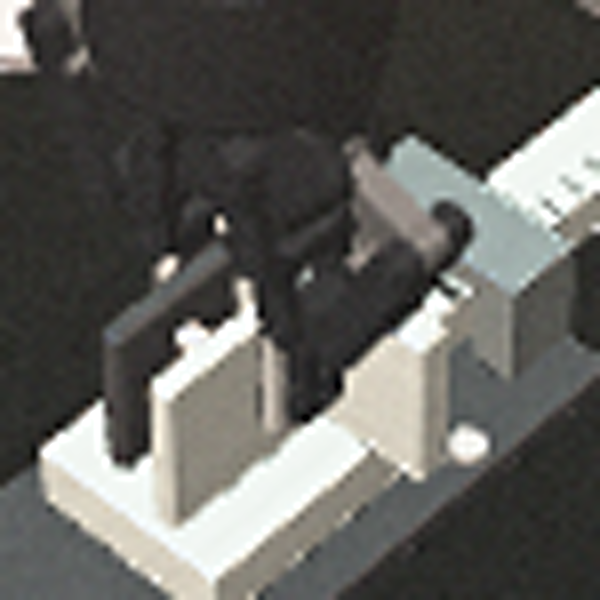

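View pics/s20.png

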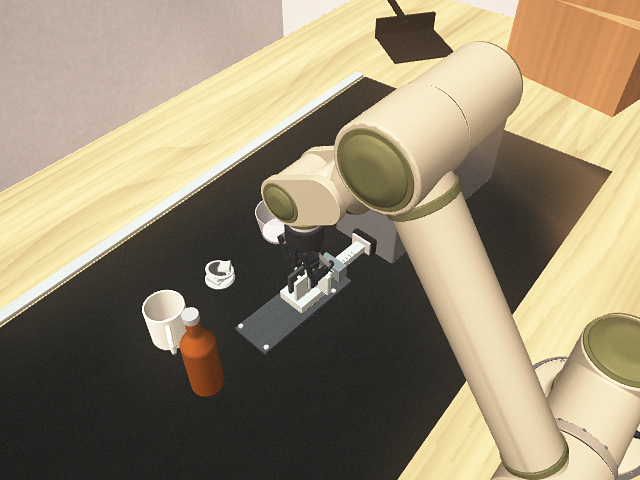

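```bash
python3 - <<'E'
from h import *
from fit import W
p=[0.56846168,0.19653698,-1.64831726];c=get_image('side')
for n,q in(('fin out',(-32,-15,88)),('fin in',(-32,-7,88)),('pad out shut',(-22,15,88)),('pad in shut',(-22,7,88)),('pad out open',(-22,29,88)),('pad out 12',(-22,17,88))):
    q=np.array(q)*.001+[.080,0,0];u=proj(c,W(p,q))[0];print(n,((u-[275,235]+.5)*8).round())
E
```

```text
fin out [170. 403.]
fin in [147. 386.]
pad out shut [113. 318.]
pad in shut [136. 334.]
pad out open [ 73. 289.]
pad out 12 [107. 314.]
```

```bash
python3 -c "
from rig import *
print(close_job())"
```

```text
the job is handed in; nothing more can be done
None
```

I pushed the leg to its mark with the lever open, using the part-open fingers against the crossbar. I then closed the same hand to slide the cam lever shut, and handed the job in still gripping. It took about 12 s on the robot clock.

What the last checks showed:
- **Leg:** the tick marks put it at 80.5 mm by the side camera and 79.7 mm by the top camera, so about 80.1 mm. The two views disagree by 0.8 mm. The arm hid the black line itself, so I judged the leg from the ticks relative to the collar and never saw the line meet its edge at the end.
- **Lever:** I take it as fully shut. The grip width was 28.7 mm against a nominal 30 mm over fin and paddle, and the paddle's place in the side image agreed only roughly.
- **Force and bin:** the tool was feeling about 5 N back from the spring and holding steady. The bin's edge had not moved in the top image.
- **Other things:** bottle, mug and can looked untouched in the last side image. The deli container was partly hidden behind the wrist; what showed looked in place.

Two things were not clean. While closing the lever, the fingertips pressed on something below, with about 14 N upward on the tool, so I raised the hand 5 mm before finishing. After the lever was shut I also eased the leg back about 0.7 mm, because the images showed it slightly past the mark.

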